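# Turn up the hob under the frying pan by stroking its level keys

## Task

Turn the hob zone that has the frying pan on it up to its highest normal level: with the fingertips, lightly trace its curved row of white keys from the low end to the end beside the red key, pressing each of the five white keys down in order, and keep the fingertips on or close above the row until the fifth is down. Leave the red boost keys and the other zone's row up, do not press hard on the hob, do not push or lift the pan, the bowl or the salt jar, and take the hand clear at the end.

Things in the scene. Friction and masses are not known exactly. Their poses are not given: they have to be found in the camera images.
- hob: Two-zone hob, fixed, standing on the counter: slab 400 (x) x 580 (y) x 60 mm, black glass top, steel sides. Origin: centre of its underside; its front, with the keys, faces its -x, its left is +y. Zones (grey rings, 188 mm wide) at x +70, y +145 mm (left) and y -145 mm (right). Before each zone, its row on a 190 mm arc about the zone's centre: five white keys, then at the right (-y) end a red one.
- pan: Dark grey frying pan with brown food in it, loose, standing centred on one of the two zones: 196 mm across the rim, 42 mm high, with a round black handle reaching 260 mm from the centre along the pan's own +x (away from the keys), its top 61 mm above the underside. Origin: centre of its underside.
- bowl: Empty steel bowl, loose, standing centred on the other zone: 176 mm across, 62 mm high. Origin: centre of its underside. A bystander.
- salt: Small white salt jar with a yellow cap, loose, standing on the glass between the zones: 42 mm across, 48 mm high. Origin: centre of its underside. A bystander.
- keyL1_top (a point): White key 1 (first, lowest level) of the left row: the middle of its flat top; the point moves down with the key. Shape of every key: blunt cone 32 mm across at the foot, 7 mm across the flat top, 10 mm above the glass when up (70 mm above the hob's origin and the counter), sides sloping about 33 degrees from level: a fingertip can slide from key to key.
- keyL2_top (a point): White key 2 (second) of the left row: the middle of its flat top; the point moves down with the key. Every key slides straight down, 8 mm to its stop (then 2 mm above the glass). It gives under about 1.5 N, has no spring and stays where it is left. Down means past about 3.5 mm; pressed by mistake, past 2 mm.
- keyL3_top (a point): White key 3 (third) of the left row: the middle of its flat top; the point moves down with the key. White keys are 36 mm apart, the red one 47 mm beyond the fifth.
- keyL4_top (a point): White key 4 (fourth) of the left row: the middle of its flat top; the point moves down with the key.
- keyL5_top (a point): White key 5 (fifth, highest normal level) of the left row: the middle of its flat top; the point moves down with the key.
- boostL_top (a point): Red boost key at the right-hand end of the left row: the middle of its flat top; the point moves down with the key.
- keyR1_top (a point): White key 1 (first, lowest level) of the right row: the middle of its flat top; the point moves down with the key.
- keyR2_top (a point): White key 2 (second) of the right row: the middle of its flat top; the point moves down with the key.
- keyR3_top (a point): White key 3 (third) of the right row: the middle of its flat top; the point moves down with the key.
- keyR4_top (a point): White key 4 (fourth) of the right row: the middle of its flat top; the point moves down with the key.
- keyR5_top (a point): White key 5 (fifth, highest normal level) of the right row: the middle of its flat top; the point moves down with the key.
- boostR_top (a point): Red boost key at the right-hand end of the right row: the middle of its flat top; the point moves down with the key.

How it is judged:
By the outcome, as a careful person would: the job done as asked, in the order asked, and still so for the second after the job is handed in, with the robot touching nothing.
It also fails if it takes over 38 s, if anything falls off the work surface, if the arm or the gripper's body presses on something with over 40 N, if the wrist force passes 120 N, or if a joint passes its speed limit or range.

## Robot

A 6-joint arm with a two-finger parallel gripper is mounted at the origin on the work surface. World frame = base frame: x ahead of the robot, y to its left, z up, the work surface at z = 0. Lengths are in m, angles in rad, forces in N, time in s.
With the tool pointing down it reaches from about 0.275 to 0.975 m from the base axis. Payload 8.4 kg.
Tool frame: the origin (TCP) lies on the mounting face of the last link; the fingertips stand 190 mm ahead of it and the grasp point (between the pads) lies 171 mm ahead of it; x points along the fingers, y is the direction in which the jaws open and shut, and the axes are right-handed (so a half turn about x gives the same grasp; the last joint's range is limited). The gripper opens to 92 mm and grips with 3 to 60 N. Pads are 20 mm wide; open, the fingers measure 128 mm over their backs; the gripper's body (75 mm by 189 mm) begins 69 mm behind the grasp point.
Start: joints at [1.256, 0.353, 1.633, -0, 1.155, -0.002], TCP at [0.192, 0.595, 0.405] pointing down, gripper open.
Joint ranges: [-2.63, 2.63], [-0.92, 2.1], [0.06, 2.66], [-1.3, 4.44], [0, 2.69], [-3.02, 3.02]. Speed limits (rad/s): [2.22, 2.22, 2.79, 3.14, 3.14, 3.14].

## Interface

Orientations are given as a unit quaternion [x, y, z, w].
In Python, from cell import arm, kin, read_state, eyes, finder gives the robot as it stands. Calls block until the motion is done:
- arm.goto(position, orientation): joint-space move of the TCP to a pose.
- arm.movel(position, rate=0.15, orientation=None, until_force=None): straight line of the TCP; orientation=None keeps the orientation; rate is the mean speed in m/s. With until_force (N) it stops when the force on the tool has changed by that much, and returns True; else False.
- arm.move_joints(angles): joint-space move.
- arm.gripper_open() and arm.gripper_close(): open the fingers fully, or close them until they stop; the grip force is fixed at half the most.
- arm.sleep(seconds).
- kin.ik(position, orientation): joint angles nearest the present ones, or None.
- read_state(): the state.
- eyes.grab_frame(name): name is "side" or "top"; returns a dict with "color" (480x640x3 uint8, blue, green, red), "fx", "fy", "cx", "cy" (pixels), "dist_coeffs" ([k1, k2, p1, p2, k3] as OpenCV has them; the pictures are not rectified), "camera_from_world" (4x4, takes a point from world to camera coordinates). Camera axes: x right, y up, looking along -z (the intrinsics and any distortion apply to the point x, -y, -z); pixel columns grow to the right and rows downward; lengths in m; the calibration is good to about 2 mm. A picture is of the moment at which its call begins. There is no depth.
A pose or a line that the arm cannot do raises arm.IKError and nothing moves.
- arm.close_job(): hands the job in, once; it reports no verdict.
Trained networks look in a picture, given as the dict that the camera call returned (one of the last four; its "shot" number tells which), for a name from the list of things; names that differ only in an ending like _2 or _b are one class to them, and where a whole thing is asked for, a point or a joint stands for the part that bears it (a point fixed in the world has none). Each returns a list of dicts, best first, with "score" (0 to 1); they miss things now and then, are a little off and sometimes report something else, mostly with a low value. They report only what shows in the picture. A call takes as long as a camera call.
- finder.trace(picture, label): "pixels" (480x640 bool, what is visible of it) and "rect" ([left, top, right, bottom] in pixels, round what is visible of it).
The state is a dict: "time": time; "joint_pos": joint angles; "qd": joint speeds; "joint_efforts": joint torques, N m; "tool_pos": TCP position; "tcp_rot": TCP orientation; "force": force on the tool from outside, world axes, zero at the start; "ft_torque": the same for the moment, N m; "grip_width": opening from 0.0 (shut) to 1.0 (fully open).
Only numpy, scipy, OpenCV 4.12 (cv2) and the standard library are available. Lean on these libraries where they do the work, as an engineer would, in place of code of your own. Each camera call takes 0.05 s, during which the arm holds its last target.

## Working session

There is one attempt and no reset: what is moved stays moved. The work goes in short steps, each a Python script; the robot and the scene stay as the last script left them, time stands still between calls to the robot, and variables do not carry over. Pictures are saved under pics/ and viewed, and the job is handed in when it is done.

```bash
mkdir -p pics; ls; python3 - <<'E'
from cell import arm, kin, read_state, eyes, finder
import cv2,numpy as np
s=read_state();print({k:np.round(v,3) for k,v in s.items()})
for n in("top","side"):
    f=eyes.grab_frame(n);cv2.imwrite(f"pics/{n}0.png",f["color"])
    print(n,f["fx"],f["fy"],f["cx"],f["cy"],f["dist_coeffs"]);print(np.round(f["camera_from_world"],4))
    for l in("hob","pan","bowl","salt","keyL1_top","boostL_top"):
        r=finder.trace(f,l)
        print(l,[(round(d["score"],2),d["rect"]) for d in r[:13]])
E
```

```text
pics
{'time': np.float64(0.0), 'joint_pos': array([ 1.256,  0.354,  1.634, -0.   ,  1.155, -0.002]), 'qd': array([ 0.002,  0.   ,  0.002, -0.002,  0.001,  0.   ]), 'joint_efforts': array([-1.0000e-03, -5.9383e+01, -3.3421e+01,  7.0000e-02,  2.3000e-02,
       -0.0000e+00]), 'tool_pos': array([0.192, 0.594, 0.404]), 'tcp_rot': array([ 0.11 ,  0.699, -0.111,  0.698]), 'force': array([0.044, 0.91 , 0.313]), 'ft_torque': array([ 0.01 , -0.015, -0.001]), 'grip_width': np.float64(1.0)}
top 433.127679629327 433.127679629327 312.59141395303425 240.49107599591756 [-0.08824696  0.          0.          0.          0.        ]
[[-0.0256 -0.9996  0.014   0.0011]
 [ 0.997  -0.0245  0.0736 -0.6418]
 [-0.0733  0.0159  0.9972 -0.749 ]
 [ 0.      0.      0.      1.    ]]
hob [(0.93, [164.3, 114.5, 503.1, 361.8]), (0.69, [274.7, 286.5, 297.4, 308.9])]
pan [(0.86, [372.7, 48.1, 492.1, 258.8])]
bowl [(0.55, [195.5, 128.9, 306.8, 240.1])]
salt [(0.58, [328.9, 214.1, 356.6, 242.9])]
keyL1_top [(0.51, [192.2, 280.2, 210.8, 296.5]), (0.35, [161.8, 113.5, 503.8, 363.7])]
boostL_top [(0.73, [423.6, 304.8, 444.4, 321.9]), (0.68, [300.9, 281.8, 315.5, 298.3])]
side 602.2498475643823 602.2498475643823 314.29966469606757 231.22096209951917 [-0.19364225  0.          0.          0.          0.        ]
[[ 0.9592 -0.2821 -0.0176 -0.5734]
 [ 0.1848  0.5789  0.7942 -0.1875]
 [-0.2138 -0.7651  0.6074 -1.0508]
 [ 0.      0.      0.      1.    ]]
hob [(0.88, [228.8, 172.3, 513.8, 425.5])]
pan [(0.72, [351.8, 253.3, 577.2, 345.5])]
bowl [(0.71, [322.5, 163.1, 407.0, 222.3]), (0.53, [291.6, 331.7, 311.3, 343.7])]
salt []
keyL1_top []
boostL_top [(0.49, [287.7, 247.3, 303.9, 257.0]), (0.24, [267.7, 205.0, 279.9, 212.2]), (0.2, [264.8, 212.2, 282.5, 220.9])]
```

View pics/top0.png

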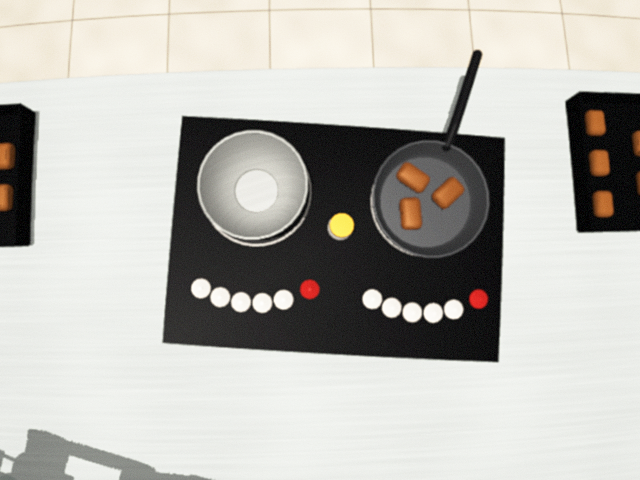

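View pics/side0.png

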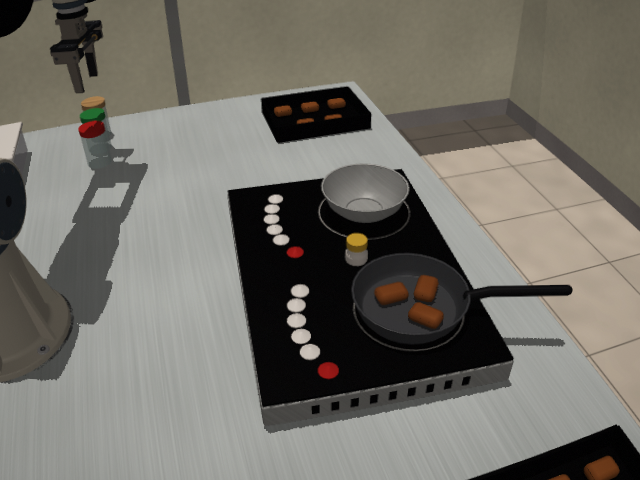

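The pan stands on the right (-y) zone. In the top view its row has white keys at about (372,299), (392,307), (412,312), (433,313) and (454,309), with the red key at (478,299). The bowl is on the left zone, and the salt jar is between them at (341,226). Next I'll measure the keys in both cameras and fit the hob pose.

```bash
cat > h.py <<'E'
import cv2,numpy as np
from scipy.optimize import least_squares
def proj(f,P):
    P=np.atleast_2d(P);T=np.array(f["camera_from_world"]);c=P@T[:3,:3].T+T[:3,3]
    c=c*[1,-1,-1]
    K=np.array([[f["fx"],0,f["cx"]],[0,f["fy"],f["cy"]],[0,0,1.]])
    return cv2.projectPoints(c.reshape(-1,1,3),np.zeros(3),np.zeros(3),K,np.array(f["dist_coeffs"]))[0].reshape(-1,2)
def unproj(f,uv,z):
    K=np.array([[f["fx"],0,f["cx"]],[0,f["fy"],f["cy"]],[0,0,1.]])
    n=cv2.undistortPoints(np.array(uv,float).reshape(-1,1,2),K,np.array(f["dist_coeffs"])).reshape(-1,2)
    T=np.array(f["camera_from_world"]);R=T[:3,:3]
    d=np.c_[n[:,0],-n[:,1],-np.ones(len(n))]@R; o=-R.T@T[:3,3]
    return o+d*((z-o[2])/d[:,2])[:,None]
def blobs(f,red,box,amin=40,amax=450):
    im=f["color"].astype(int);b,g,r=im[...,0],im[...,1],im[...,2]
    m=((r>110)&(g<80)&(b<80)) if red else ((im.min(2)>110))
    w=np.zeros_like(m);w[box[1]:box[3],box[0]:box[2]]=1
    n,l,s,c=cv2.connectedComponentsWithStats((m&w).astype(np.uint8),connectivity=4)
    return [(c[i],s[i,4]) for i in range(1,n) if amin<s[i,4]<amax]
E
python3 - <<'E'
from cell import *
from cell import eyes
from h import *
for n,bx in(("top",(185,270,495,330)),("side",(255,188,345,385))):
    f=eyes.grab_frame(n)
    for red in(0,1):
        for c,a in blobs(f,red,bx):print(n,red,np.round(c,1),a,np.round(unproj(f,c,.064)[0],4))
E
```

```text
top 0 [200.5 288. ] 323 [0.5632 0.1763 0.064 ]
top 0 [219.7 296.7] 327 [0.5478 0.1441 0.064 ]
top 0 [371.7 298.7] 322 [ 0.538  -0.1112  0.064 ]
top 0 [240.5 301.6] 329 [0.5388 0.1091 0.064 ]
top 0 [391.3 307.3] 321 [ 0.5225 -0.1439  0.064 ]
top 0 [453.2 308.9] 309 [ 0.5162 -0.2501  0.064 ]
top 0 [411.6 311.9] 318 [ 0.5137 -0.1783  0.064 ]
top 0 [432.7 312.4] 318 [ 0.5116 -0.2145  0.064 ]
top 1 [309.3 288.9] 308 [ 0.5573 -0.0067  0.064 ]
top 1 [478.  298.7] 291 [ 0.532  -0.2943  0.064 ]
side 0 [339.7 199.5] 128 [0.6925 0.1294 0.064 ]
side 0 [275.2 198.6] 98 [0.5644 0.1746 0.064 ]
side 0 [271.3 213.9] 217 [0.5442 0.1232 0.064 ]
side 0 [274.1 229.2] 119 [0.5375 0.0712 0.064 ]
side 0 [280.6 239.4] 132 [0.542  0.0358 0.064 ]
side 0 [299.5 290.5] 178 [ 0.5389 -0.1133  0.064 ]
side 0 [295.8 304.8] 194 [ 0.5236 -0.1456  0.064 ]
side 0 [296. 320.] 210 [ 0.5148 -0.18    0.064 ]
side 0 [300.6 335.9] 229 [ 0.5126 -0.2163  0.064 ]
side 0 [309.5 351.3] 242 [ 0.5171 -0.2519  0.064 ]
side 1 [294.7 251.8] 131 [ 0.5584 -0.0085  0.064 ]
side 1 [327.8 370.1] 247 [ 0.533  -0.2962  0.064 ]
```

Both cameras agree to about 2 mm. The keys are about 36 mm apart and the row centres are 288 mm apart, against 290 given. I'll close the gripper and hover over R1 with the jaw axis radial, so the narrow 20 mm side lies along the row.

```bash
cat >> h.py <<'E'
KEYS=np.array([(.5385,-.1122),(.523,-.1448),(.5142,-.1792),(.5121,-.2154),(.5167,-.251)])
RED=np.array((.5325,-.2952))
from scipy.spatial.transform import Rotation as Ro
def ori(s=1):
    y=s*np.array([.9962,-.0871,0]);x=np.array([0,0,-1.]);return Ro.from_matrix(np.c_[x,y,np.cross(x,y)]).as_quat()
E
python3 - <<'E'
from cell import arm, kin, read_state, eyes, finder
from h import *
# circle fit: centre, radius
r=least_squares(lambda p:np.hypot(*(KEYS-p[:2]).T)-.190,[.7,-.2]).x
print("zone centre",r, np.hypot(*(KEYS-r).T),np.hypot(*(RED-r)), np.linalg.norm(np.diff(KEYS,axis=0),axis=1),np.linalg.norm(RED-KEYS[4]))
q0=read_state()["joint_pos"]
best=None
for s in(1,-1):
    q=kin.ik([*KEYS[0],.40],ori(s));print(s,None if q is None else np.round(q,2))
    if q is not None and (best is None or abs(q[5])<best[0]):best=(abs(q[5]),s)
s=best[1];print("s",s)
for k in KEYS:print(np.round(kin.ik([*k,.254],ori(s)),2))
arm.gripper_close()
arm.goto([*KEYS[0],.40],ori(s))
arm.movel([*KEYS[0],.30],rate=.15)
st=read_state();print(st["time"],st["tool_pos"],np.round(st["tcp_rot"],4),np.round(ori(s),4),st["force"],st["grip_width"])
for n in("top","side"):
    f=eyes.grab_frame(n);cv2.imwrite(f"pics/{n}1.png",f["color"])
    print(n,proj(f,[*KEYS[0],.11]))
E
```

```text
zone centre [ 0.70194533 -0.2088975 ] [0.1899073  0.19007872 0.19007959 0.18995666 0.18996961] 0.19015741451320473 [0.03609723 0.03550775 0.03626086 0.03589596] 0.04693910949304428
1 [-0.21  0.24  1.8  -0.    1.1  -0.12]
-1 None
s 1
[-0.21  0.43  1.91 -0.    0.8  -0.12]
[-0.27  0.42  1.93 -0.    0.79 -0.19]
[-0.34  0.42  1.93 -0.    0.79 -0.25]
[-0.4   0.44  1.9  -0.    0.8  -0.31]
[-0.45  0.46  1.86 -0.    0.82 -0.37]
5.7417 [ 0.53890776 -0.11219556  0.30059568] [ 0.5215  0.4775 -0.5211  0.478 ] [ 0.5213  0.4777 -0.5213  0.4777] [ 0.01978254  0.37930452 -0.07038911] 0.004915661847330463
top [[376.66746752 300.1186326 ]]
side [[298.17417967 270.12903036]]
```

View pics/side1.png

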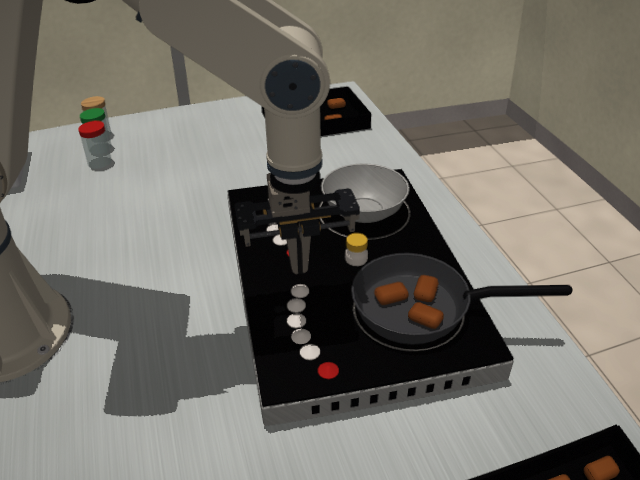

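View pics/top1.png

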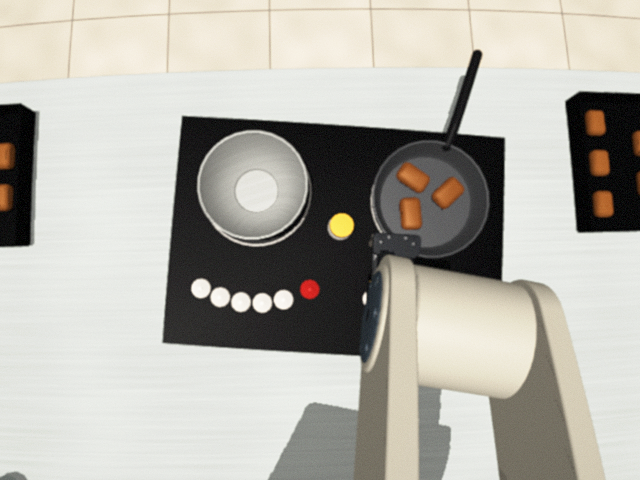

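The side view shows the closed tips at (299,272) directly above R1 at (300,290), against a predicted (298,270), so position and height agree. Now I'll trace the row with the tips about 4 mm above the glass.

```bash
python3 - <<'E'
from cell import arm, kin, read_state, eyes, finder
from h import *
def rep(t):
    S=[]
    for _ in range(1):
        st=read_state();S.append(st["tool_pos"])
    print(t,round(float(st["time"]),2),np.round(S[0],4),np.round(st["force"],2))
Z=.2540
arm.movel([*KEYS[0],.268],rate=.08);rep("hover")
arm.movel([*KEYS[0],Z],rate=.03);rep("k1")
for i in range(1,5):
    arm.movel([*KEYS[i],Z],rate=.04);rep(f"k{i+1}")
    f=eyes.grab_frame("side");cv2.imwrite(f"pics/s_k{i+1}.png",f["color"][200:420,200:480])
E
```

```text
hover 6.39 [ 0.5385 -0.1122  0.2677] [0.04 0.09 0.27]
k1 7.01 [ 0.5383 -0.1122  0.2538] [0.77 0.34 0.08]
k2 8.06 [ 0.523  -0.1449  0.254 ] [ 0.07 -1.37  1.49]
k3 9.15 [ 0.5142 -0.1793  0.254 ] [-0.08 -0.73  1.84]
k4 10.26 [ 0.5121 -0.2154  0.254 ] [-0.2  -0.66  0.56]
k5 11.36 [ 0.5167 -0.251   0.254 ] [-0.24 -0.35  0.34]
```

```bash
python3 -c "
import cv2;a=cv2.imread('pics/side0.png')[200:420,200:480];b=cv2.imread('pics/s_k5.png')
cv2.imwrite('pics/cmp.png',cv2.resize(cv2.hconcat([a[60:200,50:180],b[60:200,50:180]]),None,fx=3,fy=3,interpolation=cv2.INTER_CUBIC))"
```

```text
(no output)
```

View pics/cmp.png

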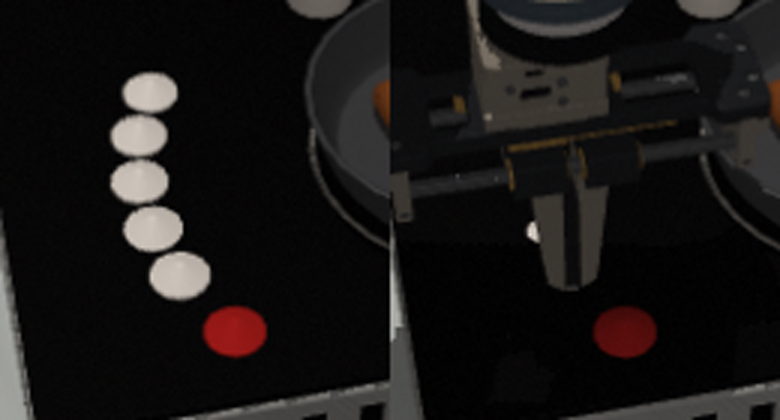

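The tips are on key 5, the part of key 4 that shows looks sunk, and the red key is untouched. I'll lift straight up and check.

```bash
python3 - <<'E'
from cell import arm, kin, read_state, eyes, finder
from h import *
arm.movel([*KEYS[4],.40],rate=.15)
arm.goto([.25,.50,.42],ori(1))
st=read_state();print(st["time"],st["tool_pos"],st["force"])
for n,bx in(("top",(185,270,495,330)),("side",(255,188,345,385))):
    f=eyes.grab_frame(n);cv2.imwrite(f"pics/{n}2.png",f["color"])
    for red in(0,1):
        for c,a in blobs(f,red,bx,15):print(n,red,np.round(c,1),a)
    for l in("pan","bowl","salt"):
        print(l,[(round(d["score"],2),d["rect"]) for d in finder.trace(f,l)[:1]])
a=cv2.imread('pics/side0.png')[190:390,250:350];b=cv2.imread('pics/side2.png')[190:390,250:350]
cv2.imwrite('pics/cmp2.png',cv2.resize(cv2.hconcat([a,b]),None,fx=3,fy=3,interpolation=cv2.INTER_CUBIC))
E
```

```text
15.3417 [0.25060102 0.49969081 0.41995739] [-0.09498969  0.69900944 -0.04645081]
top 0 [200.5 288. ] 325
top 0 [219.6 296.7] 328
top 0 [283.  299.2] 328
top 0 [240.5 301.6] 332
top 0 [261.7 302.5] 326
top 0 [371.6 298.6] 92
top 0 [391.1 307.2] 113
top 0 [453.  308.9] 109
top 0 [411.6 311.8] 110
top 0 [432.5 312.4] 113
top 1 [309.3 288.9] 308
top 1 [478.1 298.6] 289
pan [(0.59, [210.4, 289.5, 229.6, 306.9])]
bowl [(0.76, [199.2, 130.9, 306.7, 237.8])]
salt [(0.64, [325.0, 213.3, 354.6, 243.1])]
side 0 [339.6 198.6] 155
side 0 [275.  198.7] 102
side 0 [271.4 213.9] 221
side 0 [274.1 229.2] 120
side 0 [280.6 239.5] 133
side 0 [299.7 291.3] 41
side 0 [295.8 305.4] 60
side 0 [296.3 320.8] 62
side 0 [300.7 336.4] 67
side 0 [309.6 352.1] 72
side 1 [294.7 251.7] 132
side 1 [327.7 370. ] 250
pan [(0.61, [352.6, 253.5, 573.4, 344.7])]
bowl [(0.83, [321.4, 161.8, 405.3, 223.3])]
salt [(0.6, [343.8, 234.1, 366.6, 266.2])]
```

View pics/cmp2.png

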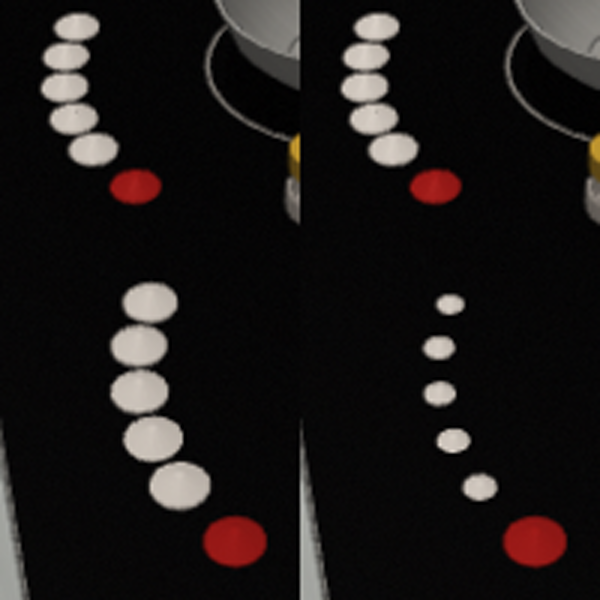

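View pics/top2.png

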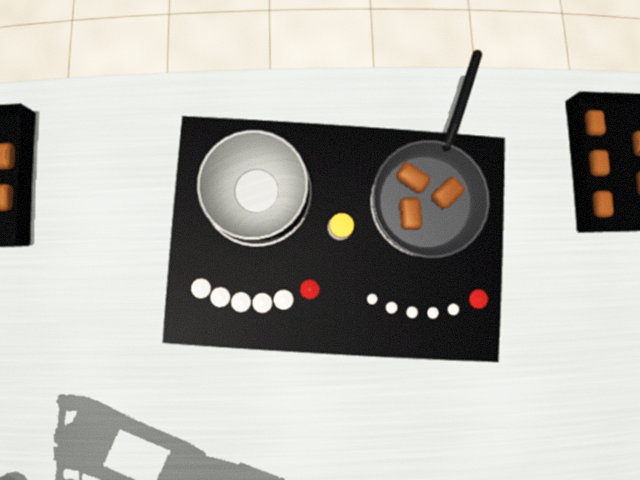

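All five right-row keys, from (372,299) to (453,309) in the top view, are clearly sunk. The left row and both red keys look the same as before, and the pan, bowl and salt haven't moved.

```bash
python3 -c "
from cell import arm
print(arm.close_job())"
```

```text
the job is handed in; nothing more can be done
None
```

The right-hand zone, where the frying pan stands, is at its highest normal level. With the gripper closed I traced its row from white key 1 to key 5 in one pass, fingertips about 4 mm above the glass. I then lifted straight up, moved the hand clear and handed the job in. The robot clock read about 15.3 s at the last reading before that.

**Last checks:**
- **Keys:** all five white keys of that row are sunk in both cameras, their visible area falling from about 320 to about 110 px in the top view. The left row and both red keys look unchanged.
- **Forces:** the force readings taken at each key stayed under about 2.1 N.
- **Other objects:** the pan, bowl and salt jar look unmoved in the pictures.

**Disagreement:** in the last top picture the finder reported one of the left-row keys as "pan". The picture itself and the side-view detection show the pan where it was.

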